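Close and lock the filter unit's access lid with its quarter-turn cam fastener

TASK

The filter in the white unit has just been changed: push its access lid down shut with your fingertips, then set a fingertip in the slot of the round fastener, press the lid down against its seal and turn the fastener a quarter turn clockwise, all the way to its stop, so that the lid stays locked down when you let go. Do not force the fastener round while the lid is up, do not pinch or lift anything, do not raise the lid any further, and leave the beaker, bottle, tube, tweezers and caps where they are.

Things in the scene. Friction and masses are not known exactly. Their poses are not given: they have to be found in the camera images.
- filter_unit: the filter unit: low white metal case, 210 mm deep (x), 275 wide (y), 95 high, fixed to the desk, front with unions and louvres facing its -x. Origin: underside, below the middle of the service bay; the case reaches 105 mm to +x, -x and -y, 170 mm to +y. From y = 95 to 170 mm it is a closed deck with two 26 mm tall ports at the rear; the rest is the bay under the lid
- lid_hinge (a point): middle of the lid's hinge line, at the back of the bay, at x = 92 mm, z = 95 mm of the filter unit, whose axes it has; the hinge line runs along y. The lid is a white panel, 196 mm wide, 5 mm thick, reaching from here 196 mm to the front (-x); its underside lies in the plane through the hinge line
- lid (a joint): opening angle of the lid, rad, growing as its front edge rises; starts at 0.35 to 0.75, held by hinge friction. Pushed down and let go, the unlocked lid rests on its sprung seal at about 0.047 (front edge 9 mm high). 0 = flush, hard stop. Locked it rests at about 0.02
- seal (a joint): squeeze of the black rubber seal strip under the lid's front edge, m: 0 = standing 14 mm proud of the case's rim, 0.014 = pressed flush by the lid. A spring of 0.9 N/mm; holding the lid at 0 takes about 18 N of push at the fastener
- lid_corner (a point): a point on the lid's upper face near its right front corner, 178 mm from the hinge line and 78 mm to the right (-y) of its middle: a flat clear place to push. Its axes turn with the lid: z out of the upper face, x towards the hinge
- cam (a joint): turn of the cam fastener, rad: 0 = open stop, 1.571 = locked stop, growing clockwise seen from above; starts at 0 to 0.25. Light friction (0.06 N m); it stays where it is left. Its 7 mm thick steel tongue under the lid lies in line with the slot and ends 44 mm from the axis: parallel to the lid's front edge at 0, pointing to that edge at 1.571
- keeper (a point): middle of the fixed steel keeper bar (26x70x8 mm, inside the bay behind the front wall), under which the tongue locks. The tongue comes to it at a turn of about 0.6 and passes under it only while the lid is pressed to about 0.02 rad or less (13 N at the fastener); otherwise it jams against the bar's side (do not force it). Once under, the bar holds the lid down
- cam_slot (a point): middle of the slot's dark floor, on the fastener's axis: 130 mm from the hinge line on the lid's middle line, 11 mm above the lid's underside plane. Aluminium head, 67 mm wide, in a fixed black collar (80 mm outside, 69 inside). The slot, 26 mm wide, 13 deep, crosses the whole head; head and collar end 13 mm above this point. Axes turn with the head: y along the slot, z up the axis
- beaker: the empty clear beaker, 72 mm wide, 94 mm tall, open at the top. A bystander, loose; origin at the centre of its underside
- wash_bottle: the clear wash bottle with a bent spout, 105x75x209 mm. A bystander, loose; origin at the centre of its underside
- tube: a capped sample tube standing alone on the desk behind the filter unit, 30 mm wide, 97 mm tall. A bystander, loose; origin at the centre of its underside
- tweezers: steel tweezers lying on the desk along the right side of the filter unit, 128 mm long, 12 mm wide, 5 mm thick. A bystander, loose; origin at the centre of its underside
- cap_open: a loose screw cap, 32 mm wide, 14 mm tall, hollow side up, on the filter unit's fixed deck beside the lid. A bystander, loose; origin at the centre of its underside
- cap_a: a loose screw cap on the desk at the left of the filter unit, 32 mm wide, 14 mm tall. A bystander, loose; origin at the centre of its underside
- cap_b: another loose screw cap on the desk at the right rear of the filter unit, 32 mm wide, 14 mm tall. A bystander, loose; origin at the centre of its underside

How it is judged:
On the way, in this order (a step that is already met when the one before it is completed fails the run):
1. the lid has been pushed down onto its seal while the fastener is still open (value of joint lid below 0.07 rad and value of joint cam below 0.6 rad), for 0.2 s.
2. the fastener has been turned to its locked stop with the lid held down (value of joint lid below 0.03 rad and value of joint cam above 1.4 rad), for 0.2 s.
At the end, for the whole second after the job is handed in: The fastener is turned to within 0.17 rad of its locked stop (above 1.4 rad) and the lid, let go, stays down on its squeezed seal, open by less than 0.03 rad (front edge within 6 mm of flush), both at rest; an unlocked lid springs up to about 0.047 rad (all of step 2 and velocity of joint each of lid, cam below 0.05 rad/s); the robot touches nothing.
It fails at once if the lid was lifted further open (value of joint lid above 0.85 rad).
It fails at once if the jammed fastener was forced: fingers pushing on it with over 60 N while the lid is not pressed down (contact force between the fingers and cam above 60 N and value of joint lid above 0.03 rad).
It fails at once if a bystander (beaker, wash bottle, tube, tweezers or cap) was picked up, pushed or knocked away by more than 20 mm (distance of any of beaker, wash_bottle, tube, tweezers, cap_open, cap_a, cap_b from where it was at the start of the episode above 0.02 m).
It also fails if it takes over 54 s, if anything falls off the work surface, if the arm or the gripper's body presses on something with over 40 N, if the wrist force passes 120 N, or if a joint passes its speed limit or range.

ROBOT

A 6-joint arm with a two-finger parallel gripper is mounted at the origin on a cart in front of the work surface, level with it; the furniture and walls round the work are solid. World frame = base frame: x ahead of the robot, y to its left, z up, the work surface at z = 0. Lengths are in m, angles in rad, forces in N, time in s.
With the tool pointing down it reaches from about 0.325 to 0.875 m from the base axis. Payload 4.4 kg.
Tool frame: the origin (TCP) lies midway between the tips of the shut fingers; the grasp point (between the pads) lies behind it (arm.grasp_offset is the z of the grasp point in the tool frame, in m); z points along the fingers, y is the direction in which the jaws open and shut (so a half turn about z gives the same grasp; the last joint's range is limited). The gripper opens to 85 mm and grips with 20 to 120 N. Pads are 22 mm wide; open, the fingers measure 114 mm over their backs; the gripper's body (76 mm by 85 mm) begins 54 mm behind the grasp point. The pads swing forward as they close: fully open they stand 13 mm farther back than shut.
Start: joints at [-1.375, 0.207, 1.542, -0, 1.393, -0.15], TCP at [0.195, -0.541, 0.231] pointing down, gripper open.
Joint ranges: [-2.73, 2.73], [-0.86, 2.22], [0.23, 2.46], [-1.11, 4.25], [0.08, 2.63], [-2.82, 2.82]. Speed limits (rad/s): [2.79, 2.79, 3.14, 3.14, 3.14, 3.14].

INTERFACE

Orientations are given as a unit quaternion [x, y, z, w].
In Python, from rig import arm gives the robot as it stands. The module is installed in compiled form; this text tells all that it offers.
- The arm moves only by the tool carry_out, never from a script. Its argument "steps" is text: rows parted by semicolons, each of 7 numbers parted by spaces: the shift along the tool's x, y, z in cm, then the turn, a rotation vector about the tool's x, y, z in rad, then the opening, from 0 (shut) to 1 (fully open). In form: x y z ax ay az fingers; .... A call has 1 to 10 rows; each row is the pose to reach, as a shift and turn from the pose commanded when the call began, along the tool's axes at that moment; what a row does not reach only later rows make up. A row lasts 1/10 s, in which the tool goes at most 50 mm and 8.59 degrees, less where a joint would pass 70% of its speed; a pose out of reach is approached as far as the arm can. A call with a gripper value outside its range is refused whole. The fingers move at their own pace and stop on an object; the grip force is fixed at half the most. Time passes only in rows, so rows that repeat a pose let the fingers close. It gives the time, the measured TCP pose, the force and the opening at its end, in the units of the state.
- arm.sense(): the state, without advancing time (a new reading comes with each control period).
- arm.read_camera(name): name is "scene" or "side" or "wrist"; returns a dict with "pixels" (480x640x3 uint8, red, green, blue), "camera_matrix" (3x3 intrinsics, pixels), "rvec" (rotation vector, rad) and "tvec" (3), from world to camera coordinates, as OpenCV has them. Camera axes: x right, y down, z forward; pixel columns grow to the right and rows downward; lengths in m; the calibration is good to about 2 mm. A picture is of the moment at which its call begins. There is no depth.
- arm.job_done(): hands the job in, once; it reports no verdict.
The state is a dict: "time_s": time; "joint_pos": joint angles; "joint_vel": joint speeds; "joint_torque": joint torques, N m; "tcp_pos": TCP position; "tool_rot": TCP orientation; "force": force on the tool from outside, world axes, zero at the start; "moment": the same for the moment, N m; "finger_gap": finger opening in m.
Only numpy, scipy, OpenCV 4.12 (cv2) and the standard library are available. Lean on these libraries where they do the work, as an engineer would, in place of code of your own. Each camera call takes 0.05 s, during which the arm holds its last target.

## Working session

There is one attempt and no reset: what is moved stays moved. The work goes in short steps, Python scripts to look and compute and a tool call to move; the robot and the scene stay as the last step left them, time stands still between calls to the robot, and variables do not carry over. Pictures are saved under pics/ and viewed, and the job is handed in when it is done.

Besides the shell and the picture viewer there is one more tool, called after ">>>" as name(argument=value, ...) on one line, values as JSON. carry_out: Moves the arm, as the interface text tells. Its arguments: {"type":"object","properties":{"steps":{"type":"string"}},"required":["steps"]}

```bash
mkdir -p pics; cat > h.py <<'E'
import numpy as np, cv2
from rig import arm
def snap(n,f):
    d=arm.read_camera(n); cv2.imwrite('pics/'+f+'.png',cv2.cvtColor(d['pixels'],cv2.COLOR_RGB2BGR))
    np.savez('pics/'+f+'.npz',K=d['camera_matrix'],r=d['rvec'],t=d['tvec']); return d
E
python3 - <<'E'
from h import *
for n in ['scene','side','wrist']:
    d=snap(n,n+'0'); R=cv2.Rodrigues(d['rvec'])[0]; print(n,d['camera_matrix'].round(1).tolist(),(-R.T@np.ravel(d['tvec'])).round(3),R[2].round(2))
s=arm.sense(); print(s, arm.grasp_offset)
E
```

```text
scene [[494.6, 0.0, 320.8], [0.0, 494.6, 239.2], [0.0, 0.0, 1.0]] [0.037 0.829 0.498] [ 0.65 -0.6  -0.47]
side [[591.1, 0.0, 326.4], [0.0, 591.1, 238.9], [0.0, 0.0, 1.0]] [ 0.307 -0.249  0.641] [ 0.32  0.71 -0.63]
wrist [[365.3, 0.0, 320.9], [0.0, 365.3, 235.4], [0.0, 0.0, 1.0]] [ 0.274 -0.511  0.372] [-0.31 -0.11 -0.95]
{'time_s': 0.15, 'joint_pos': array([-1.37545775e+00,  2.07239218e-01,  1.54265072e+00,  2.71593241e-05,
        1.39355597e+00, -1.50512221e-01]), 'joint_vel': array([ 0.00245401, -0.00371902, -0.00410851, -0.00118629, -0.00134867,
        0.00042473]), 'joint_torque': array([-8.03129078e-04, -3.83516657e+01, -2.92037308e+01, -3.38405534e-04,
        6.57255761e-03, -8.39645452e-06]), 'tcp_pos': array([ 0.19479391, -0.54034822,  0.23037223]), 'tool_rot': array([ 9.85085615e-01,  1.72062405e-01, -7.40560440e-06, -9.26695097e-04]), 'force': array([-0.40342908, -0.04555742, -0.33516897]), 'moment': array([-0.00987058,  0.02963886,  0.03232934]), 'finger_gap': 0.08552737879317918} -0.0187
```

View pics/scene0.png

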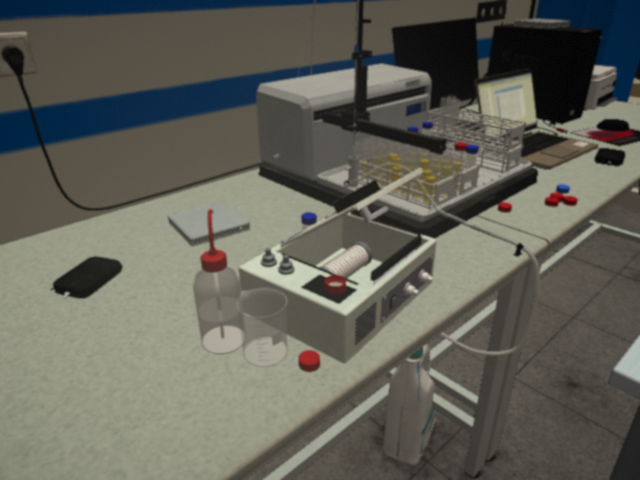

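View pics/side0.png

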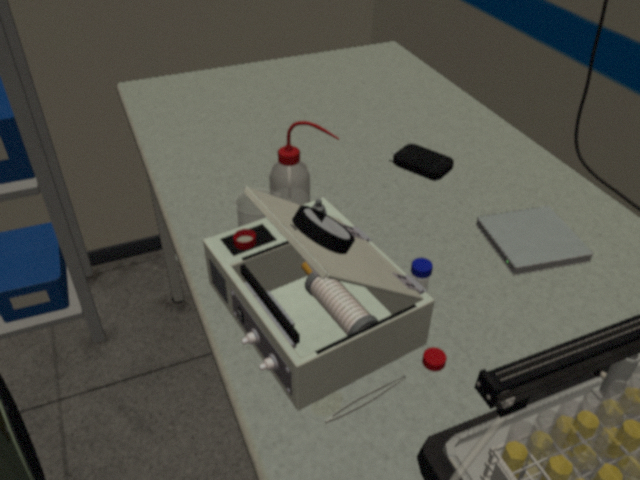

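View pics/wrist0.png

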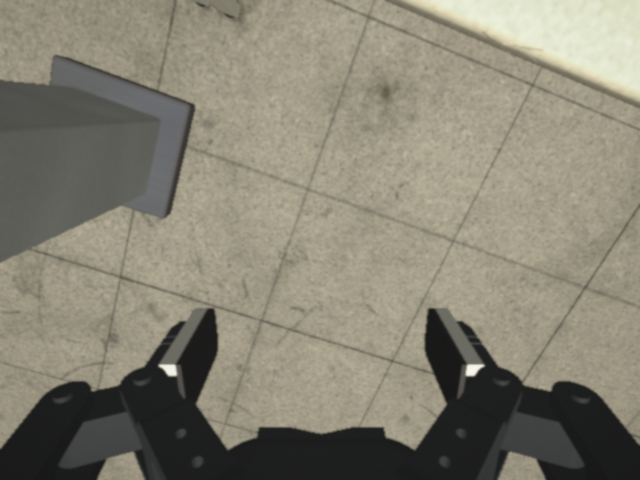

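```bash
python3 - <<'E'
import cv2
a=cv2.imread('pics/scene0.png')[150:380,230:450]; cv2.imwrite('pics/scene0c.png',cv2.resize(a,None,fx=2.6,fy=2.6,interpolation=2))
a=cv2.imread('pics/side0.png')[170:430,190:450]; cv2.imwrite('pics/side0c.png',cv2.resize(a,None,fx=2.3,fy=2.3,interpolation=2))
E
```

```text
(no output)
```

View pics/scene0c.png

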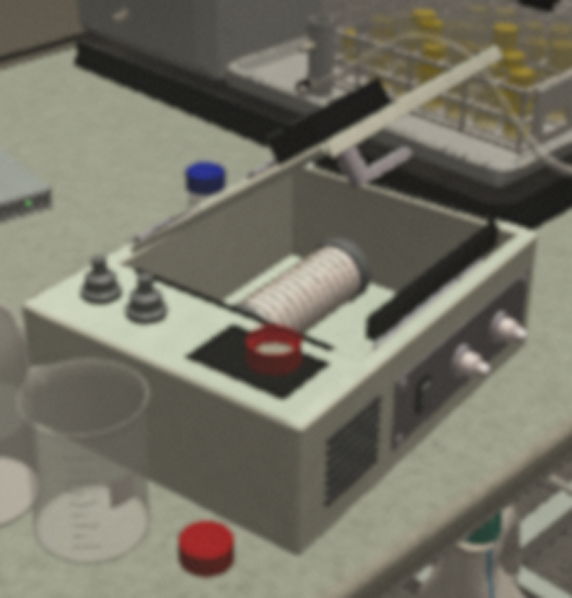

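View pics/side0c.png

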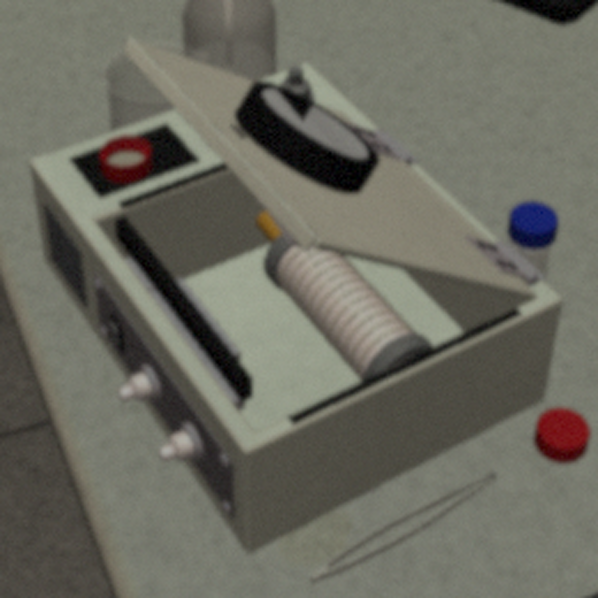

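```bash
cat > fit.py <<'E'
from h import *
from scipy.optimize import least_squares
cams={n:np.load(f'pics/{n}0.npz') for n in('scene','side')}
def proj(n,P):
    c=cams[n]; return cv2.projectPoints(np.atleast_2d(np.array(P,float)),c['r'],c['t'],c['K'],None)[0][:,0]
obs=[('scene',(-105,170,95),(346.5,315.4)),('scene',(-105,170,0),(345,361.9)),('scene',(-105,-105,95),(436.9,239.6)),('scene',(105,170,95),(239.6,266.5)),
('side',(-105,-105,95),(297.4,364.3)),('side',(-105,-105,0),(299.6,409.1)),('side',(-105,170,95),(203.9,240)),('side',(105,-105,95),(433.5,298.7)),('side',(105,170,95),(322.6,198.3)),('side',(105,-105,0),(427,343))]
def toW(p,x):
    c,s=np.cos(x[2]),np.sin(x[2]); p=np.atleast_2d(p)/1000.
    return np.c_[x[0]+c*p[:,0]-s*p[:,1],x[1]+s*p[:,0]+c*p[:,1],p[:,2]]
def lidp(u,y,h,a): # u from hinge, h above underside plane
    return (92-u*np.cos(a)-h*np.sin(a)*-1*-1*-1*-1 if False else 92-u*np.cos(a)+h*np.sin(a), y, 95+u*np.sin(a)+h*np.cos(a))
f=lambda x:np.concatenate([(proj(n,toW(p,x))[0]-q) for n,p,q in obs])
E
python3 - <<'E'
from fit import *
r=least_squares(f,[.55,0.1,0.2]); print(r.x,r.fun.reshape(-1,2).round(1).tolist())
for a in np.arange(.35,.8,.05):
    print(round(a,2),proj('side',toW([lidp(196,98,5,a),lidp(196,-98,5,a)],r.x)).round(1).tolist())
np.save('pose.npy',r.x)
E
```

```text
[0.54570976 0.28421318 0.16729706] [[-1.3, -1.9], [-0.9, 5.0], [-1.7, -2.0], [-3.5, -0.8], [0.6, 1.7], [-0.4, 5.3], [-2.9, -0.8], [2.0, -1.1], [-0.6, -2.7], [-0.3, 2.6]]
0.35 [[227.2, 222.3], [305.1, 314.2]]
0.4 [[229.2, 215.8], [308.0, 307.1]]
0.45 [[231.6, 209.4], [311.3, 299.8]]
0.5 [[234.3, 202.9], [315.0, 292.5]]
0.55 [[237.4, 196.4], [319.1, 285.2]]
0.6 [[240.7, 189.9], [323.5, 277.8]]
0.65 [[244.4, 183.5], [328.2, 270.4]]
0.7 [[248.5, 177.1], [333.3, 263.0]]
0.75 [[252.8, 170.8], [338.7, 255.7]]
```

```bash
python3 - <<'E'
from fit import *
o=[q for q in obs if q[1][2]==95]
def g(x,zf=True):
    return np.concatenate([(proj(n,toW(p,x)+[0,0,x[3] if zf else 0])[0]-q) for n,p,q in o])
for zf in (1,0):
    r=least_squares(lambda x:g(x,zf),[.55,0.28,0.17,0]); print(r.x,r.fun.reshape(-1,2).round(1).tolist())
x=r.x[:3]; np.save('pose.npy',x)
q=least_squares(lambda a:(proj('side',toW([lidp(196,98,5,a[0]),lidp(196,-98,5,a[0])],x))-[[246.5,186.5],[324.8,275.2]]).ravel(),[.6]);print(q.x,q.fun)
a=q.x[0]
im=cv2.imread('pics/side0.png'); im2=cv2.imread('pics/scene0.png')
def draw(im,n,P,c):
    for u,v in proj(n,toW(P,x)): cv2.circle(im,(int(u*1),int(v)),2,c,-1)
for n,i in(('side',im),('scene',im2)):
    draw(i,n,[(sx,sy,sz) for sx in(-105,105) for sy in(-105,170) for sz in (0,95)],(0,0,255))
    draw(i,n,[lidp(u,y,5,a) for u in (0,196) for y in (-98,98)],(0,255,0))
    draw(i,n,[lidp(130+40*np.cos(t),40*np.sin(t),24,a) for t in np.arange(0,6.28,.3)],(255,0,0))
    draw(i,n,[lidp(130,0,11,a),lidp(178,-78,5,a)],(255,0,255))
print('slot closed',toW([lidp(130,0,11,.047),lidp(178,-78,5,a),lidp(130,0,11,a)],x))
c=np.vstack([im[170:430,190:450],cv2.resize(im2[150:380,230:450],(260,272))])
cv2.imwrite('pics/o1.png',cv2.resize(im[170:430,190:450],None,fx=2.3,fy=2.3,interpolation=2))
cv2.imwrite('pics/o2.png',cv2.resize(im2[150:380,230:450],None,fx=2.6,fy=2.6,interpolation=2))
E
```

```text
[ 0.54466757  0.28339813  0.16159527 -0.00163032] [[-1.2, -0.9], [-0.9, -0.9], [-2.8, -0.2], [-0.6, 3.3], [-2.9, 0.1], [1.4, 0.9], [-0.3, -1.5]]
[0.54418649 0.2829388  0.16102634 0.        ] [[-0.8, -1.9], [-0.4, -1.7], [-2.5, -1.1], [-1.0, 2.8], [-3.3, -0.5], [1.4, 0.4], [-0.4, -2.1]]
[0.63376603] [-3.8502044  -0.48891588  0.33971934 -1.32216116]
slot closed [[0.50732992 0.27695208 0.1120956 ]
 [0.50884739 0.19817628 0.2044377 ]
 [0.53802685 0.28193827 0.18084771]]
```

View pics/o1.png

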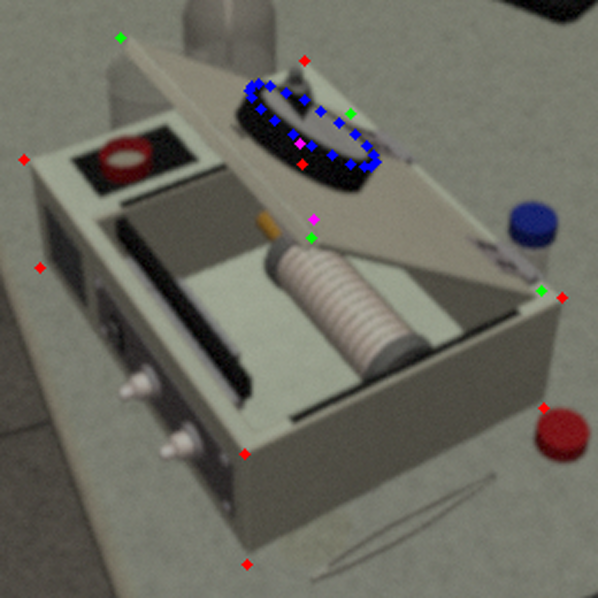

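View pics/o2.png

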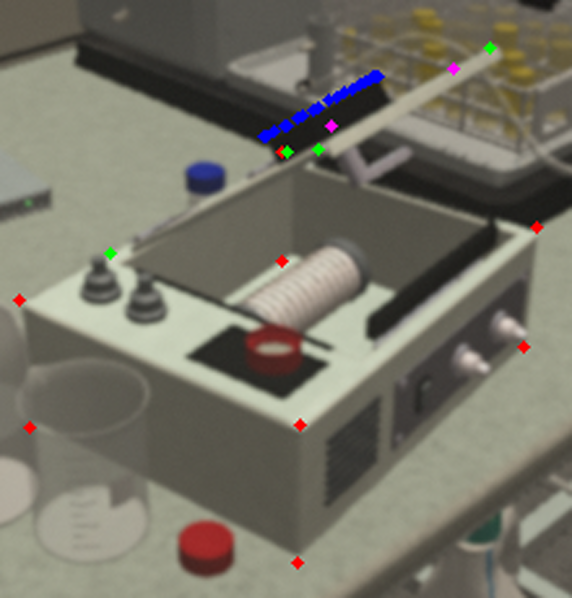

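```bash
python3 - <<'E'
from fit import *
def ray(n,u,v,z):
    c=cams[n];R=cv2.Rodrigues(c['r'])[0];C=-R.T@c['t'].ravel();d=R.T@np.linalg.inv(c['K'])@[u,v,1];return (C+d*(z-C[2])/d[2]).round(3)
for p in [(265,170),(535,180),(420,225),(420,340),(230,440),(640,170)]: print('scene',p,ray('scene',*p,0),ray('scene',*p,.1))
for p in [(420,460),(485,380),(640,320),(500,405)]: print('side',p,ray('side',*p,0),ray('side',*p,.1))
E
```

```text
scene (265, 170) [1.153 0.011 0.   ] [0.929 0.176 0.1  ]
scene (535, 180) [ 0.57  -0.474  0.   ] [ 0.463 -0.213  0.1  ]
scene (420, 225) [ 0.619 -0.02   0.   ] [0.502 0.151 0.1  ]
scene (420, 340) [0.375 0.306 0.   ] [0.307 0.411 0.1  ]
scene (230, 440) [0.42  0.626 0.   ] [0.343 0.667 0.1  ]
scene (640, 170) [ 0.398 -0.766  0.   ] [ 0.325 -0.446  0.1  ]
side (420, 460) [0.568 0.049 0.   ] [0.527 0.003 0.1  ]
side (485, 380) [0.708 0.116 0.   ] [0.645 0.059 0.1  ]
side (640, 320) [0.986 0.118 0.   ] [0.88 0.06 0.1 ]
side (500, 405) [0.702 0.076 0.   ] [0.641 0.025 0.1  ]
```

```bash
python3 - <<'E'
from fit import *
P=[]
for n in('scene','side'):
    c=cams[n];P.append(c['K']@np.c_[cv2.Rodrigues(c['r'])[0],c['t'].reshape(3,1)])
X=cv2.triangulatePoints(P[0],P[1],np.array([[445.,145]]).T,np.array([[482.,388]]).T);print((X[:3]/X[3]).T)
E
```

```text
[[ 0.57176648 -0.00635495  0.20174381]]
```

```bash
cat >> h.py <<'E'
from scipy.spatial.transform import Rotation as Ro
def state():
    s=arm.sense(); R=Ro.from_quat(s['tool_rot']).as_matrix()
    print('t',s['time_s'],'tcp',s['tcp_pos'].round(4),'phi',round(float(np.arctan2(R[1,0],R[0,0])),3),'tz',R[:,2].round(3),'q',s['joint_pos'].round(2),'F',s['force'].round(1),'M',s['moment'].round(2),'gap',round(s['finger_gap'],4)); return s
def go(targets):
    s=state(); R=Ro.from_quat(s['tool_rot'])
    for p,phi in targets:
        T=Ro.from_euler('z',phi)*Ro.from_quat([1,0,0,0])
        print((R.inv().apply(np.array(p)-s['tcp_pos'])*100).round(2),(R.inv()*T).as_rotvec().round(3))
E
python3 - <<'E'
from h import *
go([((.315,-.17,.35),.346+1.48)])
E
```

```text
t 0.15 tcp [ 0.1948 -0.5403  0.2304] phi 0.346 tz [-0.     0.002 -1.   ] q [-1.38  0.21  1.54  0.    1.39 -0.15] F [-0.4 -0.  -0.3] M [-0.01  0.03  0.03] gap 0.0855
[ 23.87 -30.79 -11.9 ] [-1.00e-03 -2.00e-03 -1.48e+00]
```

>>> carry_out(steps="0 0 -5 0 0 -0.15 0; 2 -2.5 -9 0 0 -0.3 0; 5 -6 -12 0 0 -0.45 0; 8 -10 -12 0 0 -0.6 0; 11 -14 -12 0 0 -0.75 0; 14 -18 -12 0 0 -0.9 0; 17 -22 -12 0 0 -1.05 0; 19.5 -25 -12 0 0 -1.2 0; 22 -28 -12 0 0 -1.35 0; 24 -31 -12 0 0 -1.48 0")

```text
time_s: 1.15
tcp_pos: [0.3158, -0.166, 0.3511]
tool_rot: [0.609, 0.793, 0.0, 0.0]
force: [0.4, -0.3, 0.3]
finger_gap: 0.0001
```

```bash
python3 - <<'E'
from h import *
go([((.44,.19,.30),3.30)])
E
```

```text
t 1.15 tcp [ 0.3158 -0.166   0.3511] phi 1.832 tz [ 0.  0. -1.] q [-0.73 -0.36  1.83  0.    1.68 -0.99] F [ 0.4 -0.3  0.3] M [ 0.06 -0.08 -0.02] gap 0.0001
[31.19 21.19  5.12] [ 0.     0.    -1.468]
```

>>> carry_out(steps="3 2 0 0 0 -0.15 0; 6.5 4.5 0 0 0 -0.3 0; 10 7 0 0 0 -0.45 0; 13.5 9.5 0 0 0 -0.6 0; 17 12 0 0 0 -0.75 0; 20.5 14 0.5 0 0 -0.9 0; 24 16 1.5 0 0 -1.05 0; 27 18 3 0 0 -1.2 0; 29.5 20 4 0 0 -1.35 0; 31 21 5 0 0 -1.47 0")

```text
time_s: 2.15
tcp_pos: [0.4407, 0.1872, 0.3002]
tool_rot: [-0.081, 0.997, 0.0, -0.0]
force: [1.0, -0.2, -0.7]
finger_gap: -0.0
```

```bash
python3 - <<'E'
from h import *
state(); snap('wrist','w1'); snap('side','s1')
E
```

```text
t 2.15 tcp [0.4407 0.1872 0.3002] phi -2.98 tz [-0.001  0.    -1.   ] q [ 0.22 -0.05  1.67  0.    1.52 -1.51] F [ 1.  -0.2 -0.7] M [-0.01  0.02  0.01] gap -0.0
```

View pics/w1.png

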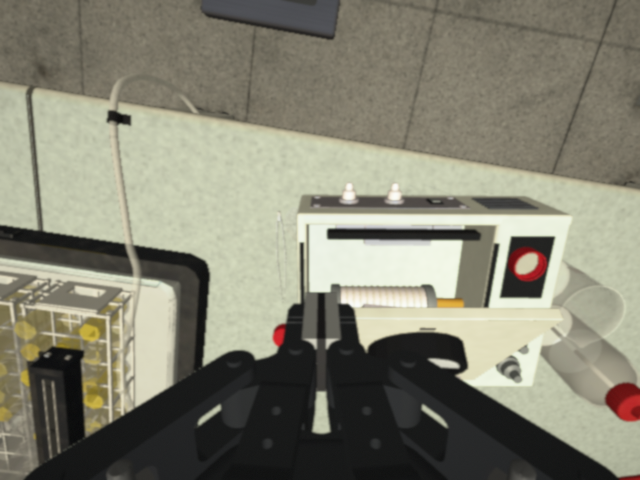

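View pics/s1.png

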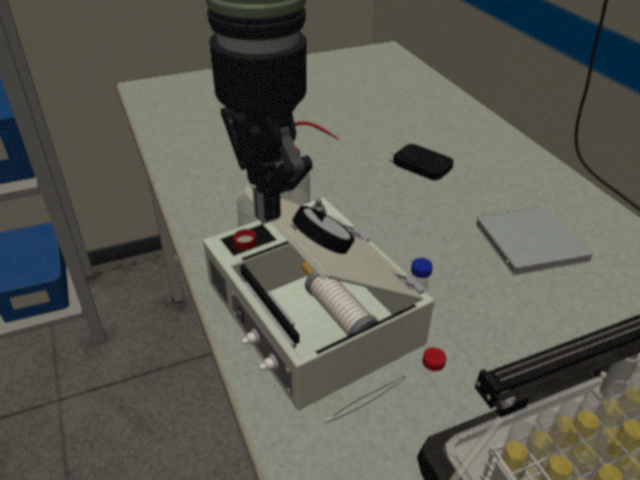

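```bash
python3 - <<'E'
import cv2
a=cv2.imread('pics/w1.png')[180:410,270:590]; cv2.imwrite('pics/w1c.png',cv2.resize(a,None,fx=2.5,fy=2.5,interpolation=2))
E
```

```text
(no output)
```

View pics/w1c.png

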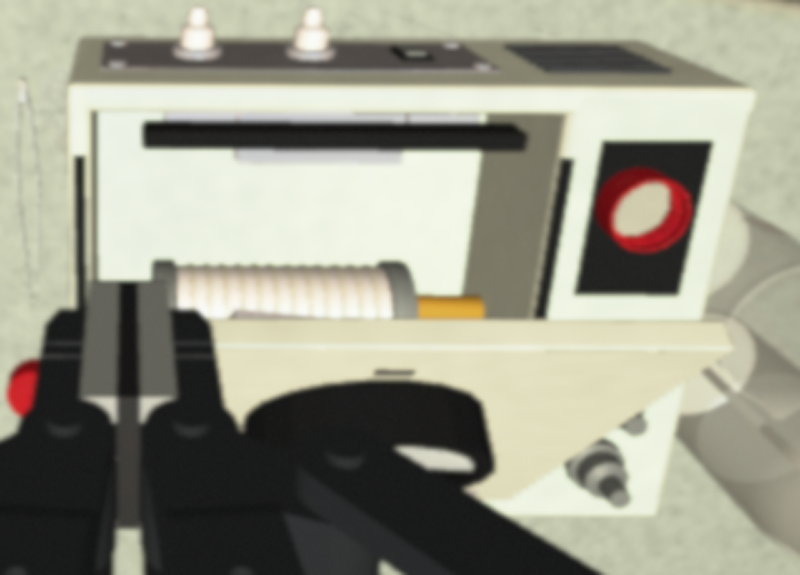

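```bash
python3 - <<'E'
from fit import *
cams['wrist']=np.load('pics/w1.npz')
o=[q for q in obs if q[1][2]==95]+[('wrist',(-105,-105,95),(298,214)),('wrist',(-105,170,95),(571.6,216)),('wrist',(105,170,95),(532,386))]
b=[q for q in obs if q[1][2]==0]+[('wrist',(-105,-105,0),(302,195.2)),('wrist',(-105,170,0),(525.2,196))]
L=[('side',98,5,(246.5,186.5)),('side',-98,5,(324.8,275.2)),('wrist',98,5,(562.8,320)),('wrist',98,0,(561.2,308.8))]
def g(x,ow):
    r=[(proj(n,toW(p,x)+[0,0,x[4]])[0]-q) for n,p,q in ow]
    r+=[(proj(n,toW([lidp(196,y,h,x[3])],x)+[0,0,x[4]])[0]-q) for n,y,h,q in L]
    return np.concatenate(r)
for nm,ow in (('tops',o),('wr',[q for q in o if q[0]=='wrist']),('all',o+b)):
    r=least_squares(lambda x:g(x,ow),[.55,0.28,0.17,.6,0],loss='soft_l1'); print(nm,r.x.round(4)); print(r.fun.reshape(-1,2).round(1).tolist())
    if nm=='wr': x=r.x
print(proj('wrist',toW([p for _,p,_ in b],x)+[0,0,x[4]])[-2:])
E
```

```text
tops [ 0.5459  0.2845  0.1578  0.6319 -0.0031]
[[-3.0, -0.2], [-1.8, -0.1], [-3.8, 0.3], [-0.4, 3.0], [-1.8, -0.1], [1.6, 1.2], [0.6, -1.2], [-4.0, 0.2], [-1.2, -0.7], [-1.7, 0.6], [-2.7, 0.7], [0.7, -0.2], [2.2, -4.0], [1.2, 0.7]]
wr [ 0.5474  0.2875  0.1526  0.6363 -0.0076]
[[-0.4, 0.3], [-1.4, 0.7], [-2.4, -0.2], [-1.5, 1.3], [0.6, 0.1], [2.2, -3.3], [1.3, 1.5]]
all [ 0.5468  0.2855  0.1602  0.6259 -0.0027]
[[-3.7, -0.3], [-2.6, -0.4], [-4.7, 0.3], [0.2, 1.9], [-1.7, -0.7], [1.8, 0.0], [0.6, -1.9], [-3.3, 1.6], [-0.3, -0.0], [-0.6, 1.2], [-3.1, 6.4], [-0.8, 5.2], [-0.5, 3.5], [-2.1, -0.6], [-3.6, -1.1], [-2.9, 0.7], [0.7, -0.5], [2.8, -4.3], [1.8, 0.4]]
[[302.13390912 193.84865044]
 [521.29796024 195.81458823]]
```

```bash
cat > path.py <<'E'
from fit import *
X=np.array([.5465,.2855,.158])
def corner(a,dz=0,u=176):
    x,y,z=lidp(u,-78,5,a); return toW([(x+11,y,z)],X)[0]+[0,0,dz]
E
python3 - <<'E'
from path import *
phi=X[2]+np.pi
go([(corner(.63,.02),phi)]+[(corner(a),phi) for a in (.63,.55,.47,.39,.31,.25,.2,.16,.12,.08,.05,.03)])
E
```

```text
t 2.25 tcp [0.4396 0.1866 0.2989] phi -2.984 tz [-0.005 -0.001 -1.   ] q [ 0.22 -0.05  1.68  0.    1.52 -1.51] F [-0.7 -0.3 -0.2] M [ 0.01 -0.01  0.01] gap 0.0004
[-8.52  0.29  7.58] [ 0.    -0.005 -0.   ]
[-8.53  0.29  9.58] [ 0.    -0.005 -0.   ]
[-7.72  0.29 10.73] [ 0.    -0.005 -0.   ]
[-7.    0.29 11.94] [ 0.    -0.005 -0.   ]
[-6.38  0.29 13.21] [ 0.    -0.005 -0.   ]
[-5.87  0.29 14.52] [ 0.    -0.005 -0.   ]
[-5.55  0.29 15.53] [ 0.    -0.005 -0.   ]
[-5.34  0.29 16.38] [ 0.    -0.005 -0.   ]
[-5.2   0.29 17.07] [ 0.    -0.005 -0.   ]
[-5.08  0.29 17.77] [ 0.    -0.005 -0.   ]
[-4.99  0.28 18.47] [ 0.    -0.005 -0.   ]
[-4.95  0.28 18.99] [ 0.    -0.005 -0.   ]
[-4.92  0.28 19.34] [ 0.    -0.005 -0.   ]
```

>>> carry_out(steps="-4.5 0.2 0 0 0 0 0; -8.5 0.3 2 0 0 0 0; -8.5 0.3 6 0 0 0 0; -8.5 0.3 8.5 0 0 0 0; -8.5 0.3 9.6 0 0 0 0; -8.1 0.3 10.2 0 0 0 0; -7.7 0.3 10.8 0 0 0 0; -7.35 0.3 11.4 0 0 0 0; -7.0 0.3 12.0 0 0 0 0; -7.0 0.3 12.0 0 0 0 0")

```text
time_s: 3.25
tcp_pos: [0.5084, 0.1987, 0.1809]
tool_rot: [-0.077, 0.997, 0.0, -0.0]
force: [-0.0, -0.6, 0.8]
finger_gap: -0.0
```

```bash
python3 - <<'E'
from path import *
phi=X[2]+np.pi
snap('side','s2'); snap('wrist','w2')
go([(corner(a),phi) for a in (.39,.31,.25,.2,.16,.12,.08,.05,.03)])
E
```

```text
t 3.35 tcp [0.5091 0.1988 0.1815] phi -2.987 tz [ 0.  0. -1.] q [ 0.21  0.19  1.67  0.    1.28 -1.51] F [-0.2 -0.1  0.1] M [-0.07 -0.02 -0.02] gap -0.0001
[0.74 0.17 1.5 ] [ 0.     0.    -0.004]
[1.26 0.16 2.8 ] [ 0.     0.    -0.004]
[1.58 0.16 3.81] [ 0.     0.    -0.004]
[1.8  0.16 4.66] [ 0.     0.    -0.004]
[1.95 0.16 5.35] [ 0.     0.    -0.004]
[2.06 0.16 6.05] [ 0.     0.    -0.004]
[2.15 0.16 6.74] [ 0.     0.    -0.004]
[2.2  0.16 7.27] [ 0.     0.    -0.004]
[2.23 0.16 7.62] [ 0.     0.    -0.004]
```

View pics/s2.png

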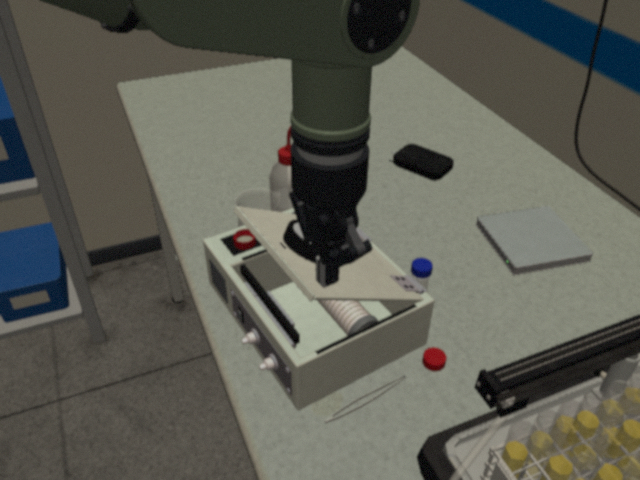

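View pics/w2.png

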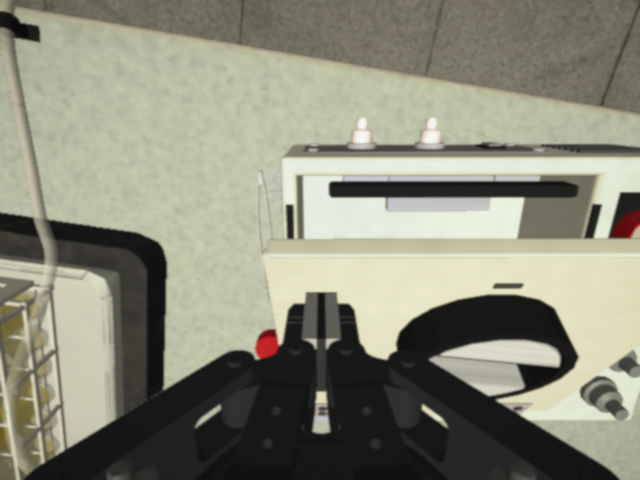

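>>> carry_out(steps="0.4 0.1 0.8 0 0 0 0; 0.75 0.1 1.5 0 0 0 0; 1.0 0.1 2.1 0 0 0 0; 1.25 0.1 2.8 0 0 0 0; 1.6 0.1 3.8 0 0 0 0; 1.8 0.1 4.7 0 0 0 0; 2.0 0.1 5.5 0 0 0 0; 2.1 0.1 6.2 0 0 0 0; 2.15 0.1 6.8 0 0 0 0; 2.2 0.1 7.0 0 0 0 0")

```text
time_s: 4.35
tcp_pos: [0.4872, 0.1962, 0.1107]
tool_rot: [-0.077, 0.997, -0.0, -0.0]
force: [-1.5, -0.7, 2.7]
finger_gap: -0.0001
```

```bash
python3 - <<'E'
from path import *
snap('side','s3')
state()
E
```

```text
t 4.4 tcp [0.4872 0.1962 0.1108] phi -2.987 tz [-0.001 -0.    -1.   ] q [ 0.22  0.24  1.77 -0.    1.13 -1.51] F [-0.6 -0.3  0.2] M [-0.09  0.05 -0.04] gap 0.0003
```

View pics/s3.png

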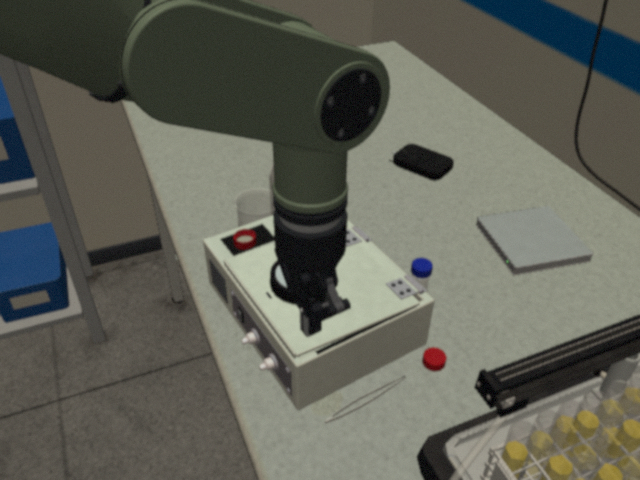

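>>> carry_out(steps="0 0 0.2 0 0 0 0; 0 0 0.4 0 0 0 0; 0 0 0.6 0 0 0 0; 0 0 0.8 0 0 0 0; 0 0 0.8 0 0 0 0; 0 0 0.8 0 0 0 0")

```text
time_s: 5.0
tcp_pos: [0.4872, 0.1962, 0.104]
tool_rot: [-0.077, 0.997, -0.0, -0.0]
force: [-3.7, -1.5, 5.9]
finger_gap: -0.0002
```

>>> carry_out(steps="0 0 0.2 0 0 0 0; 0 0 0.3 0 0 0 0; 0 0 0.3 0 0 0 0; 0 0 0.3 0 0 0 0")

```text
time_s: 5.4
tcp_pos: [0.4871, 0.1962, 0.1016]
tool_rot: [-0.077, 0.997, -0.0, -0.0]
force: [-5.4, -0.9, 9.7]
finger_gap: 0.0001
```

```bash
python3 - <<'E'
from path import *
phi=X[2]+np.pi
go([(toW([(22,0,230)],X)[0],phi)])
E
```

```text
t 5.4 tcp [0.4871 0.1962 0.1016] phi -2.987 tz [-0.001 -0.    -1.   ] q [ 0.22  0.25  1.78 -0.    1.11 -1.51] F [-5.4 -0.9  9.7] M [-0.23  0.88 -0.03] gap 0.0001
[ -9.43   7.91 -12.85] [-0.    -0.001 -0.004]
```

>>> carry_out(steps="0 0 -2 0 0 0 0; 0 0 -6 0 0 0 0; -2 2 -9 0 0 0 0; -5 4 -12 0 0 0 0; -8 7 -13 0 0 0 0; -9.5 8 -13 0 0 0 0; -9.5 8 -13 0 0 0 0; -9.5 8 -13 0 0 0 0")

```text
time_s: 6.2
tcp_pos: [0.5685, 0.2897, 0.2293]
tool_rot: [-0.077, 0.997, -0.0, -0.001]
force: [-0.2, -1.7, -0.7]
finger_gap: -0.0001
```

```bash
python3 - <<'E'
from h import *
state(); snap('wrist','w4'); snap('scene','c4')
E
```

```text
t 6.2 tcp [0.5685 0.2897 0.2293] phi -2.987 tz [-0.002 -0.001 -1.   ] q [ 0.34  0.34  1.38 -0.    1.43 -1.39] F [-0.2 -1.7 -0.7] M [ 0.03 -0.   -0.01] gap -0.0001
```

View pics/w4.png

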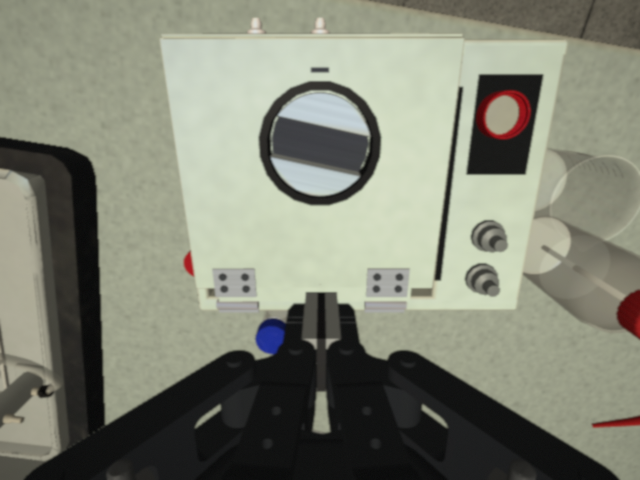

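View pics/c4.png

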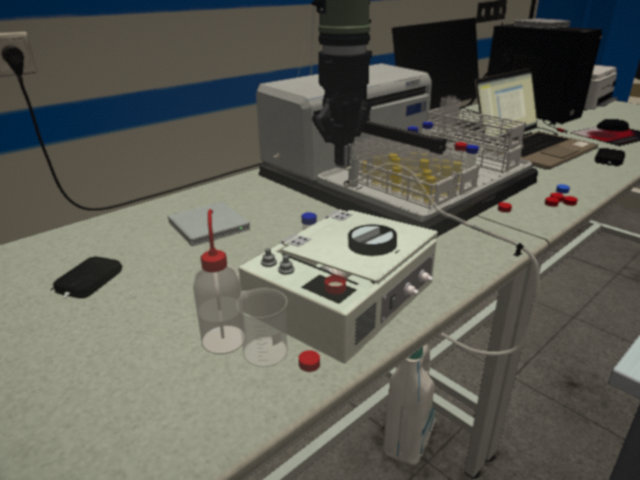

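```bash
cat > un.py <<'E'
from path import *
def un(f,pts,z):
    c=np.load(f'pics/{f}.npz');R=cv2.Rodrigues(c['r'])[0];C=-R.T@c['t'].ravel()
    p=cv2.undistortPoints(np.array(pts,float).reshape(-1,1,2),c['K'],None)[:,0]
    d=np.c_[p,np.ones(len(p))]@R; return C+d*((z-C[2])/d[:,2])[:,None]
E
python3 - <<'E'
from un import *
im=cv2.imread('pics/w4.png'); g=cv2.cvtColor(im,cv2.COLOR_BGR2GRAY)
m=(g[70:215,245:395]<110).astype(np.uint8)
cs,_=cv2.findContours(m,cv2.RETR_EXTERNAL,cv2.CHAIN_APPROX_NONE); c=max(cs,key=cv2.contourArea)+[245,70]
print(cv2.fitEllipse(c))
# outer contour on plane z ~0.1: fit circle by least squares, per z
for z in (.105,.112,.12,.126):
    P=un('w4',c.reshape(-1,2),z)
    r=least_squares(lambda q:np.hypot(P[:,0]-q[0],P[:,1]-q[1])-q[2],[.5,.28,.04]); print(z,r.x.round(4),np.std(r.fun).round(4))
# slot floor mask
m=((g>30)&(g<110)).astype(np.uint8)*0
roi=np.zeros_like(g); cv2.circle(roi,(320,144),48,255,-1)
m=((g<120)&(roi>0)).astype(np.uint8)
cs,_=cv2.findContours(m,cv2.RETR_EXTERNAL,cv2.CHAIN_APPROX_NONE); c=max(cs,key=cv2.contourArea); print(cv2.minAreaRect(c))
x=toW([lidp(130,0,11,.047),lidp(130,0,24,.047)],X);print('pred',x)
corn=un('w4',[(275,118),(272,152),(370,137),(365,172)],.109);print(corn.round(4))
d=(corn[2]+corn[3]-corn[0]-corn[1]);print(np.arctan2(d[1],d[0]), 'rel unit y',np.arctan2(d[1],d[0])-X[2]-np.pi/2)
cc=un('w4',[(161,36),(462,37)],.095+.009);print(cc)
cv2.imwrite('pics/w4c.png',cv2.resize(im[60:220,230:410],None,fx=4,fy=3.7,interpolation=2))
E
```

```text
((319.50909423828125, 142.81027221679688), (120.26164245605469, 122.66925811767578), 178.43667602539062)
0.105 [0.5095 0.2806 0.0425] 0.0003
0.112 [0.5089 0.2806 0.0414] 0.0003
0.12 [0.5082 0.2805 0.0402] 0.0003
0.126 [0.5076 0.2804 0.0392] 0.0003
((319.55291748046875, 146.0117645263672), (95.66632843017578, 40.349063873291016), 12.528807640075684)
pred [[0.50962547 0.27962485 0.1120956 ]
 [0.51022864 0.27972096 0.12508125]]
[[0.4954 0.2477 0.109 ]
 [0.5183 0.2482 0.109 ]
 [0.4977 0.3143 0.109 ]
 [0.5221 0.3156 0.109 ]]
1.5254781275237461 rel unit y -0.20331819927115036
[[0.45635372 0.16788791 0.104     ]
 [0.42679957 0.36187697 0.104     ]]
```

View pics/w4c.png

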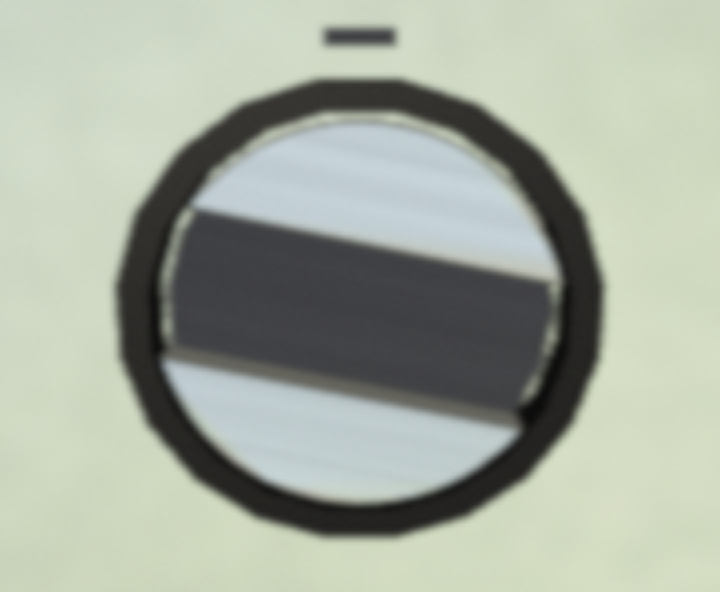

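```bash
python3 - <<'E'
from un import *
c=np.load('pics/w4.npz')
T=np.array([.5685,.2897,.2293]); R=Ro.from_euler('z',-2.987).as_matrix()@np.diag([1,-1,-1])
P=[T+R@np.array(o) for o in [(0,0,0),(.011,0,0),(-.011,0,0),(.011,.007,0),(.011,-.007,0),(.011,.0145,0)]]
print(cv2.projectPoints(np.array(P),c['r'],c['t'],c['K'],None)[0][:,0].round(1))
im=cv2.imread('pics/w4.png'); cv2.imwrite('pics/w4d.png',cv2.resize(im[270:370,270:370],None,fx=6,fy=6,interpolation=2))
go([((.5085,.2803,.16),3.096)])
E
```

```text
[[318.2 310.5]
 [318.1 288.1]
 [318.2 331.9]
 [334.3 288.1]
 [301.9 288.1]
 [351.6 288.1]]
t 6.3 tcp [0.5681 0.2891 0.2294] phi -2.988 tz [-0.002 -0.001 -1.   ] q [ 0.34  0.34  1.38 -0.    1.43 -1.39] F [0.3 0.1 0.1] M [0.   0.01 0.02] gap -0.0002
[6.01 0.05 6.95] [-0.001 -0.002  0.199]
```

View pics/w4d.png

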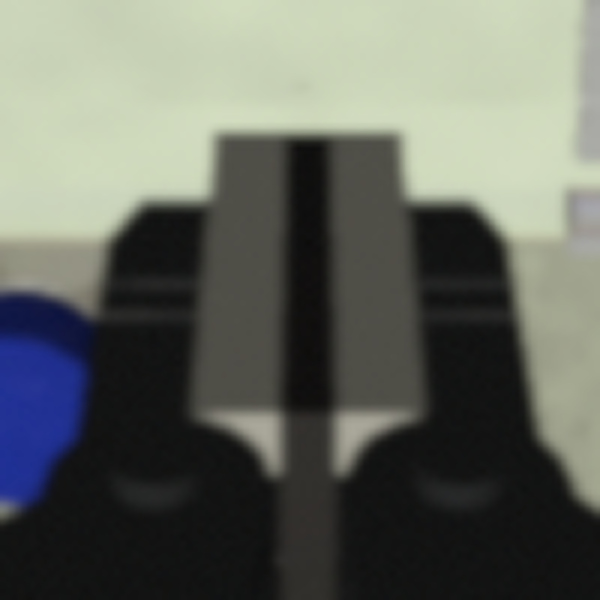

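>>> carry_out(steps="2.5 0 2 0 0 0.1 0.28; 5 0 5 0 0 0.2 0.28; 6.1 0 7.5 0 0 0.2 0.28; 6.1 0 7.95 0 0 0.2 0.28; 6.1 0 7.95 0 0 0.2 0.28")

```text
time_s: 6.8
tcp_pos: [0.5081, 0.2799, 0.1502]
tool_rot: [0.023, 1.0, -0.0, -0.001]
force: [0.7, 0.3, 0.2]
finger_gap: 0.0238
```

```bash
python3 - <<'E'
from un import *
state(); snap('wrist','w5')
im=cv2.imread('pics/w5.png'); cv2.imwrite('pics/w5c.png',cv2.resize(im[200:400,200:440],None,fx=3.2,fy=3,interpolation=2))
E
```

```text
t 6.8 tcp [0.5081 0.2799 0.1502] phi 3.095 tz [-0.001 -0.001 -1.   ] q [ 0.35  0.3   1.61 -0.    1.24 -1.17] F [0.7 0.3 0.2] M [-0.    0.    0.03] gap 0.0238
```

View pics/w5c.png

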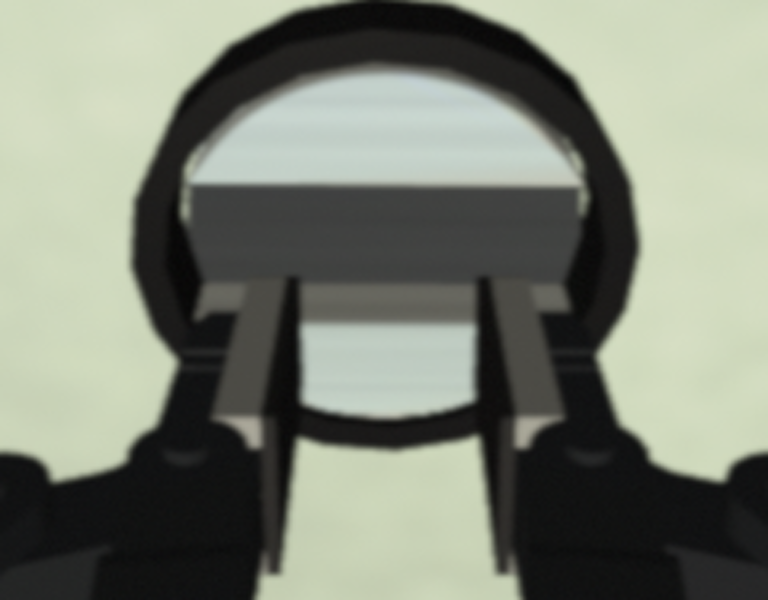

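```bash
python3 - <<'E'
from un import *
T=np.array([.5081,.2799,.1502]); R=Ro.from_euler('z',3.095).as_matrix()@np.diag([1,-1,-1])
f=lambda p,z:((un('w5',[p],z)[0]-T)@R*1000).round(1)
s=.3125
for z in(.119,.121,.123): print(z,'front',f((320,261.7),z),'rear',f((320,307.7),z),'headL/R',f((200+185*s,265),z),f((200+582*s,265),z))
for z in (.106,.108,.11): print('floor rear',z,f((320,294),z))
for z in(.150,.152,.155): print('tip',z,f((200+245*s,292.7),z),f((200+300*s,292.7),z),f((200+477*s,292.7),z),f((200+540*s,292.7),z))
E
```

```text
0.119 front [10.3  0.6 31.2] rear [-16.5   0.6  31.2] headL/R [  8.5 -31.4  31.2] [ 8.5 32.5 31.2]
0.121 front [11.2  0.6 29.2] rear [-15.3   0.6  29.2] headL/R [  9.3 -31.1  29.2] [ 9.4 32.1 29.2]
0.123 front [12.   0.6 27.2] rear [-14.2   0.6  27.2] headL/R [ 10.2 -30.7  27.2] [10.2 31.8 27.2]
floor rear 0.106 [-15.2   0.6  44.2]
floor rear 0.108 [-14.1   0.6  42.2]
floor rear 0.11 [-13.    0.6  40.2]
tip 0.15 [  8.9 -18.2   0.2] [  8.9 -10.7   0.2] [ 8.9 13.4  0.2] [ 8.9 21.9  0.2]
tip 0.152 [  9.9 -17.9  -1.8] [  9.9 -10.5  -1.8] [10.  13.2 -1.8] [10.  21.6 -1.8]
tip 0.155 [ 11.5 -17.5  -4.8] [ 11.5 -10.3  -4.8] [11.5 12.9 -4.8] [11.6 21.2 -4.8]
```

>>> carry_out(steps="-0.05 0 1.5 0 0 0 0.28; -0.05 0 2.5 0 0 0 0.28; -0.05 0 3 0 0 0 0.28; -0.05 0 3.4 0 0 0 0.28; -0.05 0 3.7 0 0 0 0.28; -0.05 0 3.7 0 0 0 0.28")

```text
time_s: 7.45
tcp_pos: [0.5093, 0.2806, 0.1137]
tool_rot: [0.023, 1.0, -0.0, -0.0]
force: [0.7, 0.2, -0.1]
finger_gap: 0.024
```

```bash
python3 - <<'E'
from un import *
state(); snap('wrist','w6'); snap('side','s6')
im=cv2.imread('pics/w6.png'); cv2.imwrite('pics/w6c.png',cv2.resize(im[200:400,200:440],None,fx=3.2,fy=3,interpolation=2))
E
```

```text
t 7.45 tcp [0.5093 0.2806 0.1137] phi 3.096 tz [-0. -0. -1.] q [ 0.35  0.34  1.63  0.    1.17 -1.17] F [ 0.7  0.2 -0.1] M [-0.04 -0.01 -0.02] gap 0.024
```

View pics/w6c.png

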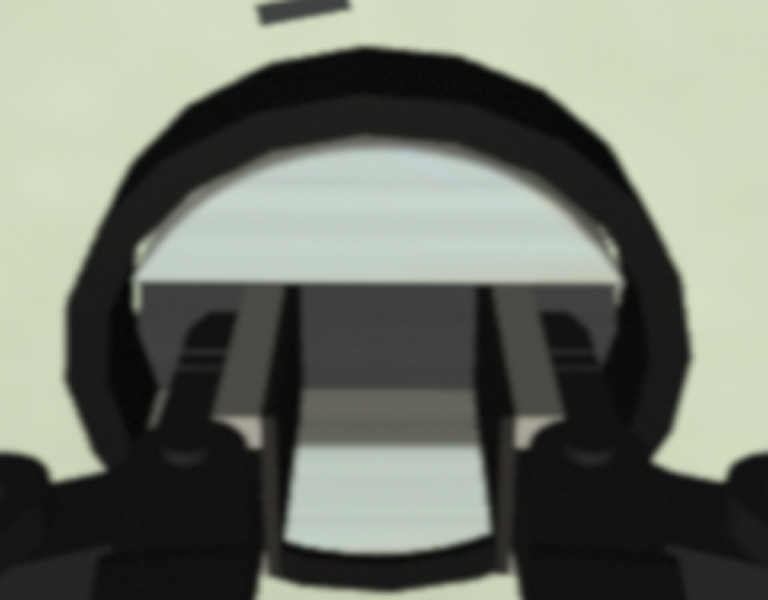

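>>> carry_out(steps="0 0 0.3 0 0 0 0.28; 0 0 0.6 0 0 0 0.28; 0 0 0.8 0 0 0 0.28; 0 0 1.0 0 0 0 0.28; 0 0 1.0 0 0 0 0.28; 0 0 1.0 0 0 0 0.28")

```text
time_s: 8.15
tcp_pos: [0.509, 0.2807, 0.1065]
tool_rot: [0.023, 1.0, -0.0, -0.0]
force: [-7.4, -2.3, 13.7]
finger_gap: 0.0237
```

>>> carry_out(steps="0 0 0.2 0 0 0 0.28; 0 0 0.4 0 0 0 0.28; 0 0 0.5 0 0 0 0.28; 0 0 0.5 0 0 0 0.28; 0 0 0.5 0 0 0 0.28")

```text
time_s: 8.65
tcp_pos: [0.509, 0.2808, 0.1055]
tool_rot: [0.023, 1.0, -0.0, -0.0]
force: [-15.1, -6.7, 33.7]
finger_gap: 0.0239
```

```bash
python3 - <<'E'
from un import *
state(); snap('scene','c7'); snap('wrist','w7')
im=cv2.imread('pics/c7.png'); cv2.imwrite('pics/c7c.png',cv2.resize(im[180:330,230:450],None,fx=3.5,fy=3.5,interpolation=2))
E
```

```text
t 8.65 tcp [0.509  0.2808 0.1055] phi 3.096 tz [-0. -0. -1.] q [ 0.36  0.35  1.64 -0.    1.15 -1.17] F [-15.1  -6.7  33.7] M [-1.04  2.5  -0.06] gap 0.0239
```

View pics/c7c.png

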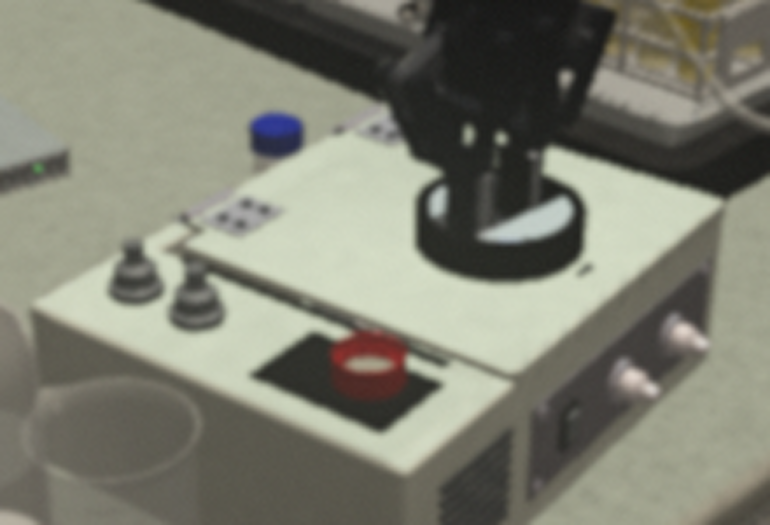

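View pics/w7.png

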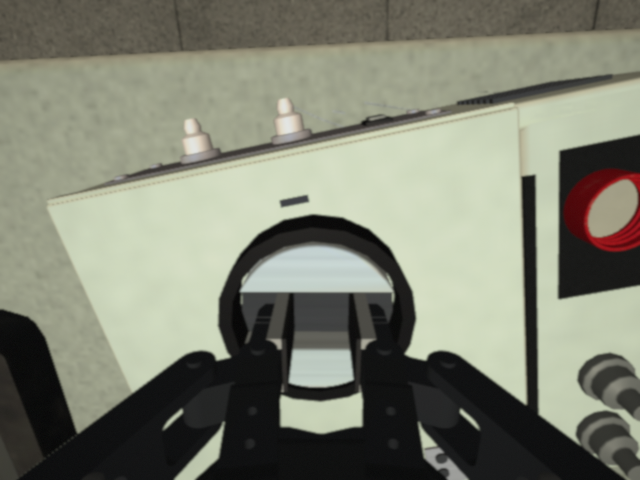

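>>> carry_out(steps="0 0 0 0 0 0.08 0.28; 0 0 0 0 0 0.16 0.28; 0 0 0 0 0 0.24 0.28; 0 0 0 0 0 0.32 0.28; 0 0 0 0 0 0.4 0.28; 0 0 0 0 0 0.48 0.28; 0 0 0 0 0 0.56 0.28")

```text
time_s: 9.45
tcp_pos: [0.5096, 0.2796, 0.1055]
tool_rot: [0.299, 0.954, -0.001, 0.001]
force: [-13.5, -10.1, 32.9]
finger_gap: 0.0233
```

```bash
python3 - <<'E'
from un import *
state(); snap('wrist','w8')
im=cv2.imread('pics/w8.png'); cv2.imwrite('pics/w8c.png',cv2.resize(im[180:400,200:440],None,fx=3,fy=2.7,interpolation=2))
E
```

```text
t 9.45 tcp [0.5096 0.2796 0.1055] phi 2.534 tz [ 0.001 -0.003 -1.   ] q [ 0.35  0.35  1.64 -0.    1.15 -0.61] F [-13.5 -10.1  32.9] M [-1.65  2.25  0.06] gap 0.0233
```

View pics/w8c.png

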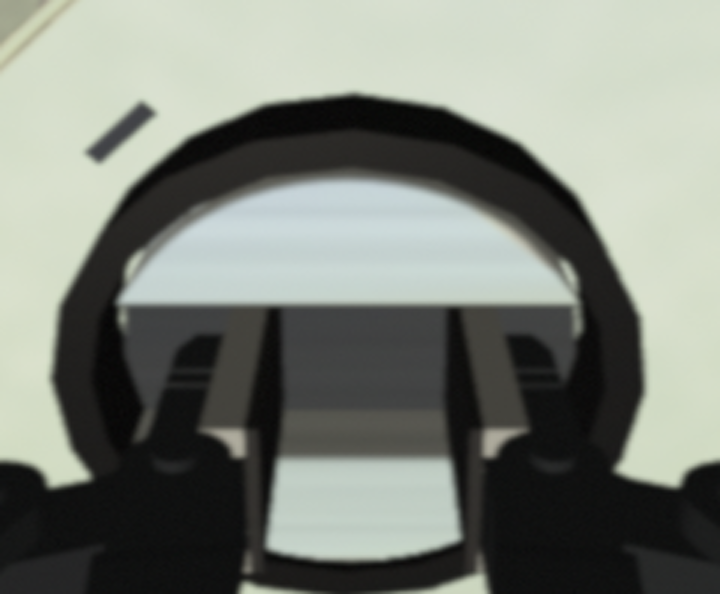

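>>> carry_out(steps="0 0 0 0 0 0.1 0.28; 0 0 0 0 0 0.2 0.28; 0 0 0 0 0 0.3 0.28; 0 0 0 0 0 0.4 0.28; 0 0 0 0 0 0.5 0.28; 0 0 0 0 0 0.6 0.28; 0 0 0 0 0 0.7 0.28; 0 0 0 0 0 0.78 0.28; 0 0 0 0 0 0.78 0.28")

```text
time_s: 10.4
tcp_pos: [0.5091, 0.2778, 0.1054]
tool_rot: [0.639, 0.769, -0.003, 0.002]
force: [-15.4, -13.7, 34.7]
finger_gap: 0.0237
```

```bash
python3 - <<'E'
from un import *
state(); snap('wrist','w9')
im=cv2.imread('pics/w9.png'); cv2.imwrite('pics/w9c.png',cv2.resize(im[180:400,200:440],None,fx=3,fy=2.7,interpolation=2))
E
```

```text
t 10.4 tcp [0.5091 0.2778 0.1054] phi 1.756 tz [-0.001 -0.006 -1.   ] q [ 0.35  0.35  1.64 -0.01  1.16  0.17] F [-15.4 -13.7  34.7] M [-2.42  2.57  0.  ] gap 0.0237
```

View pics/w9c.png

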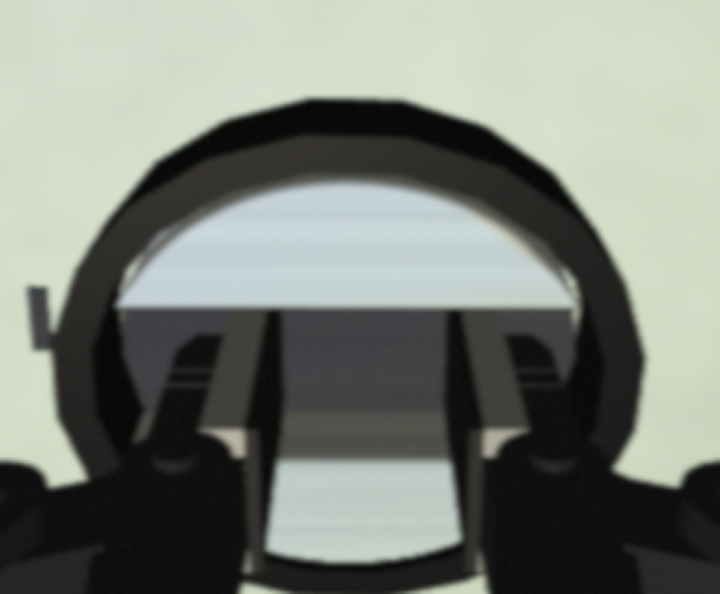

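>>> carry_out(steps="0 0 0 0 0 0.05 0.28; 0 0 0 0 0 0.1 0.28; 0 0 0 0 0 0.15 0.28; 0 0 0 0 0 0.15 0.28; 0 0 0 0 0 0.15 0.28")

```text
time_s: 10.95
tcp_pos: [0.5108, 0.2799, 0.1055]
tool_rot: [0.694, 0.72, 0.001, 0.002]
force: [-10.5, -8.0, 30.3]
finger_gap: 0.0238
```

```bash
python3 - <<'E'
from un import *
state(); snap('wrist','w10')
im=cv2.imread('pics/w10.png'); cv2.imwrite('pics/w10c.png',cv2.resize(im[180:400,200:440],None,fx=3,fy=2.7,interpolation=2))
E
```

```text
t 10.95 tcp [0.5108 0.2799 0.1055] phi 1.607 tz [ 0.003 -0.002 -1.   ] q [ 0.35  0.35  1.64 -0.    1.15  0.32] F [-10.5  -8.   30.3] M [-1.38  1.95  0.07] gap 0.0238
```

View pics/w10c.png

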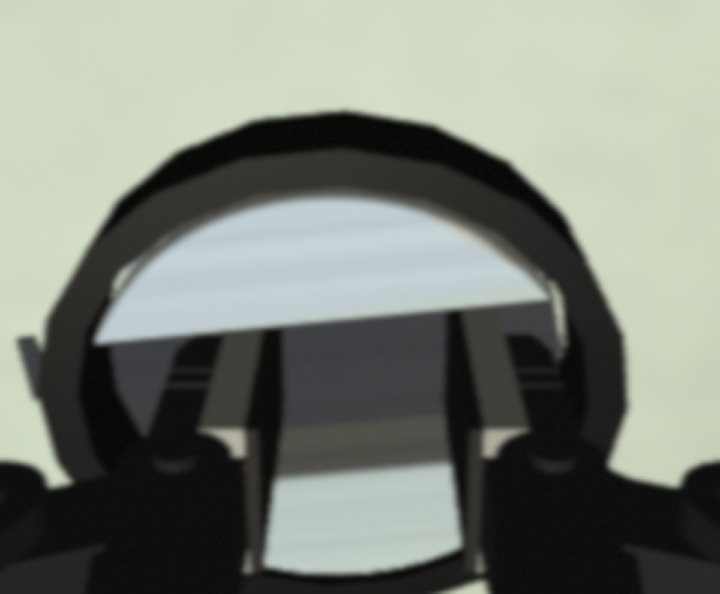

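>>> carry_out(steps="0 0 -0.3 0 0 0 0.28; 0 0 -0.6 0 0 0 0.28; 0 0 -0.9 0 0 -0.05 0.28; 0 0 -1.3 0 0 -0.1 0.28; 0 0 -2 0 0 -0.1 0.28; 0 0 -4 0 0 -0.1 0.28; 0 0 -8 0 0 -0.1 0.28; 0 0 -11 0 0 -0.1 0.28; 0 0 -11 0 0 -0.1 0.28")

```text
time_s: 11.9
tcp_pos: [0.5129, 0.282, 0.2153]
tool_rot: [0.658, 0.753, 0.005, 0.003]
force: [0.7, 0.0, 1.0]
finger_gap: 0.0239
```

```bash
python3 - <<'E'
from un import *
state(); snap('wrist','w11'); snap('scene','c11')
im=cv2.imread('pics/c11.png'); cv2.imwrite('pics/c11c.png',cv2.resize(im[180:330,230:450],None,fx=3.5,fy=3.5,interpolation=2))
E
```

```text
t 11.9 tcp [0.5129 0.282  0.2153] phi 1.705 tz [ 0.011  0.004 -1.   ] q [0.35 0.23 1.54 0.   1.35 0.22] F [0.7 0.  1. ] M [-0.02 -0.    0.02] gap 0.0239
```

View pics/w11.png

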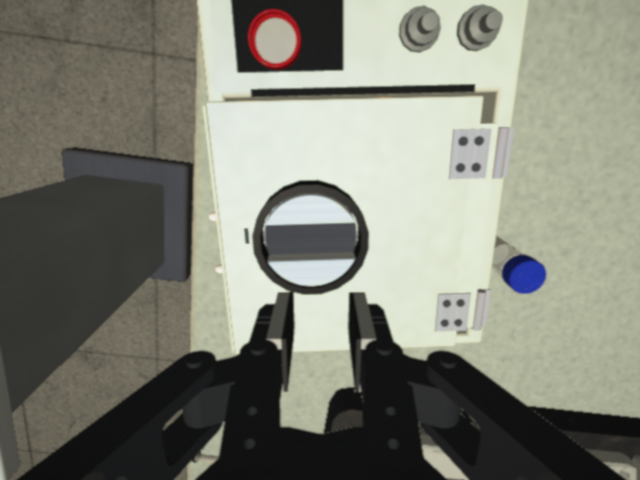

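View pics/c11c.png

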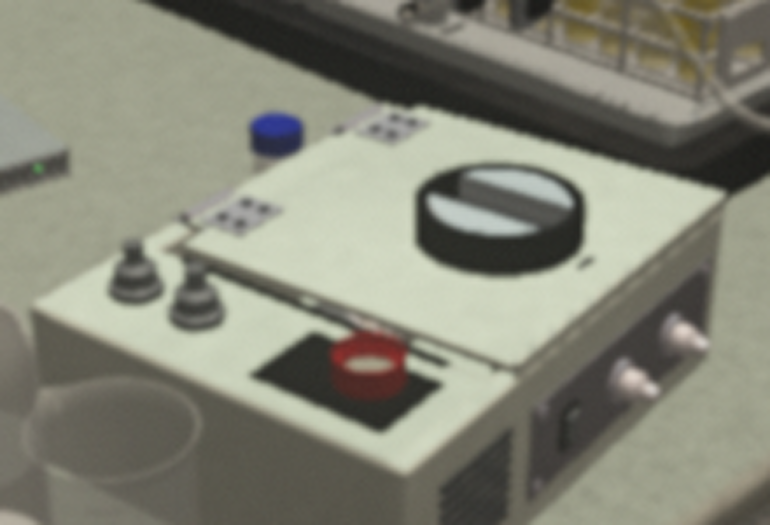

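```bash
python3 - <<'E'
from un import *
ang=lambda a,b:np.arctan2(*(b-a)[[1,0]])
for f,z in(('w11',.109),):
    im=cv2.imread(f'pics/{f}.png'); g=cv2.cvtColor(im,cv2.COLOR_BGR2GRAY)
    roi=np.zeros_like(g); cv2.circle(roi,(311,239),44,255,-1)
    m=((g<85)&(roi>0)).astype(np.uint8); cs,_=cv2.findContours(m,cv2.RETR_EXTERNAL,cv2.CHAIN_APPROX_NONE); c=max(cs,key=cv2.contourArea).reshape(-1,2)
    P=un(f,c,z); r=cv2.minAreaRect((P[:,:2]*1e4).astype(np.float32)); print(r, cv2.minAreaRect(c))
    b=cv2.boxPoints(r)/1e4; e=[b[1]-b[0],b[2]-b[1]]; l=max(e,key=np.linalg.norm); a=np.arctan2(l[1],l[0])%np.pi
    print('slot ang',a,'cam', (X[2]+np.pi/2-a)%np.pi)
    p=un(f,[(264,226),(354,223)],.108); print('edge cam',(X[2]+np.pi/2-ang(p[0],p[1]))%np.pi)
    p=un(f,[(207,105),(232,352)],.104); print('front yaw',(ang(p[0],p[1])+np.pi/2))
E
python3 - <<'E'
import cv2
out=[cv2.resize(cv2.imread(f'pics/{f}.png')[200:300,330:450],None,fx=3.2,fy=3.2,interpolation=2) for f in('c4','c11')]
cv2.imwrite('pics/cmp.png',cv2.hconcat(out))
E
```

```text
((5071.68310546875, 2782.870849609375), (626.59228515625, 214.80029296875), 9.168129920959473) ((310.630615234375, 239.13714599609375), (28.101530075073242, 87.21892547607422), 88.38645935058594)
slot ang 0.16001454 cam 1.56878178683785
edge cam 1.563802103217891
front yaw 0.14051584024132602
```

View pics/cmp.png

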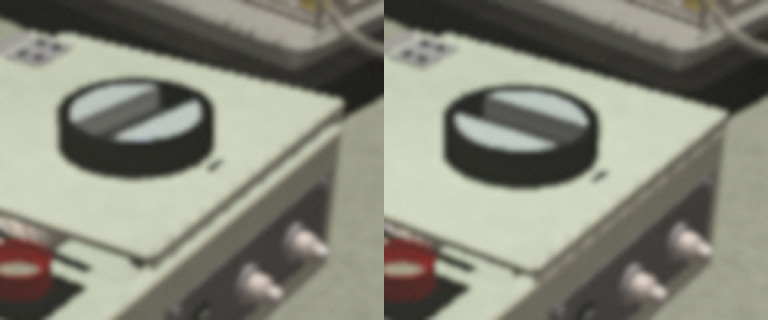

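```bash
python3 - <<'E'
from h import *
state(); print(arm.job_done())
E
```

```text
t 12.0 tcp [0.5098 0.2808 0.2099] phi 1.705 tz [ 0.002  0.001 -1.   ] q [0.35 0.24 1.55 0.   1.35 0.22] F [-0.7 -0.1 -0.7] M [-0.01  0.05  0.07] gap 0.0241
the job is handed in; nothing more can be done
None
```

The lid is shut and locked, and the job was handed in at about 12 s of the 54 s allowed; no verdict was reported.

- **Closing the lid:** I pushed it down at its right front corner with the shut fingertips, from about 0.63 rad onto its seal. The last push was about 10 N, with the fastener still at about 0.20 rad.
- **Locking:** I set the slightly opened fingertips (24 mm gap) in the slot and pressed down with about 30–35 N until the lid stopped. That was at slot-floor height 0.1055 m, against an expected 0.106 m for a flush lid. Still pressing, I turned the fastener clockwise until the tool kept turning and the head did not. Then I lifted straight out.

**Last checks, after letting go:**
- **Fastener:** in the wrist image it measures about 1.56–1.57 rad, so it is at its stop.
- **Lid:** in the scene image its front edge sits clearly lower than when it rested unlocked (about 3 pixels, roughly 5 mm). That fits about 0.02 rad, but it is a comparison of two pictures, not an exact measurement.
- **Robot:** the fingers are about 10 cm above the unit and the measured force is near zero.
- **Bystanders:** those in the last pictures, including the cap on the deck, looked unmoved. I did not measure their positions, and the wash bottle, tweezers and both desk caps were not checked at the end.

**Disagreement:** the case looked about 10 mm shorter than its stated 95 mm in the first two camera views. I therefore fitted its position from the top edges only. The wrist camera was also about 1–2 mm off, and I allowed for that when entering the slot.

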